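# Put the cleaned microscope objectives back in their storage pots

### The job

The four microscope objectives have been cleaned and stand about on the bench: put each one away, upright with its lens still up, in the open storage pot of the same colour as its band, sitting flat on the pot's floor. They are delicate optics, so do not drop them or tip them over, and leave the glass flask and the oil bottle standing where they are.

Things in the scene. Friction and masses are not known exactly. Their poses are not given: they have to be found in the camera images.
- objective_red_center (a point): Centre of the microscope objective with the red band, 29 mm above its foot (half-way up). It stands loose and upright, z up along its axis, 58 mm tall, about 0.13 kg: a brass thread foot 26 mm across and 5 mm high, a straight steel barrel 34 mm across from 5 to 44 mm above the foot (its top 6 mm is the red band, with a red slope above it seen as a ring from overhead), then a narrow steel nose 22 mm across and tapering, with a dark lens on top. Grasp it by the barrel.
- objective_yellow_center (a point): Centre of the microscope objective with the yellow band, 30 mm above its foot (half-way up). It stands loose and upright, z up along its axis, 60 mm tall, about 0.15 kg: a brass thread foot 26 mm across and 5 mm high, a straight steel barrel 34 mm across from 5 to 44 mm above the foot (its top 6 mm is the yellow band, with a yellow slope above it seen as a ring from overhead), then a narrow steel nose 22 mm across and tapering, with a dark lens on top. Grasp it by the barrel.
- objective_green_center (a point): Centre of the microscope objective with the green band, 32 mm above its foot (half-way up). It stands loose and upright, z up along its axis, 64 mm tall, about 0.18 kg: a brass thread foot 26 mm across and 5 mm high, a straight steel barrel 34 mm across from 5 to 44 mm above the foot (its top 6 mm is the green band, with a green slope above it seen as a ring from overhead), then a narrow steel nose 22 mm across and tapering, with a dark lens on top. Grasp it by the barrel.
- objective_blue_center (a point): Centre of the microscope objective with the blue band, 33 mm above its foot (half-way up). It stands loose and upright, z up along its axis, 66 mm tall, about 0.20 kg: a brass thread foot 26 mm across and 5 mm high, a straight steel barrel 34 mm across from 5 to 44 mm above the foot (its top 6 mm is the blue band, with a blue slope above it seen as a ring from overhead), then a narrow steel nose 22 mm across and tapering, with a dark lens on top. Grasp it by the barrel.
- pot_red: The red storage pot: a shallow round open cup of red plastic, 58 mm across at the rim and 13 mm high in all, loose on the bench, about 0.12 kg. Origin at the centre of its underside, z up. Its flat floor is 3 mm thick, its wall 3 mm; the floor inside is about 49 mm across, the mouth 52 mm.
- pot_yellow: The yellow storage pot: a shallow round open cup of yellow plastic, 58 mm across at the rim and 13 mm high in all, loose on the bench, about 0.12 kg. Origin at the centre of its underside, z up. Its flat floor is 3 mm thick, its wall 3 mm; the floor inside is about 49 mm across, the mouth 52 mm.
- pot_green: The green storage pot: a shallow round open cup of green plastic, 58 mm across at the rim and 13 mm high in all, loose on the bench, about 0.12 kg. Origin at the centre of its underside, z up. Its flat floor is 3 mm thick, its wall 3 mm; the floor inside is about 49 mm across, the mouth 52 mm.
- pot_blue: The blue storage pot: a shallow round open cup of blue plastic, 58 mm across at the rim and 13 mm high in all, loose on the bench, about 0.12 kg. Origin at the centre of its underside, z up. Its flat floor is 3 mm thick, its wall 3 mm; the floor inside is about 49 mm across, the mouth 52 mm.
- flask_center (a point): Centre (half-way up) of a small empty open-necked conical glass flask, 41 mm across its foot, 67 mm tall, standing loose among the things; not to be moved. (A closed round plastic dish and a white slide case, both under 15 mm high, also lie among the things, and all taller equipment stands clear of them, more than 0.75 m ahead of the base or 0.5 m to its sides.)
- oil_bottle_center (a point): Centre (half-way up) of a small amber immersion-oil bottle with a black cap and a paper label, 30 mm across, 58 mm tall, standing loose among the things; not to be moved.

How it is judged (in metres and radians):
At the end, for the whole second after the job is handed in: Each objective stands upright (within 0.12 rad), at rest and flat on the floor of the pot of its own colour (foot within 4 mm of the floor's height, axis within 12 mm of the pot's centre); the pots stand flat on the bench; the flask and the oil bottle stand upright within 25 mm of where they were (horizontal distance between objective_red_center and pot_red below 0.012 m and z of objective_red_center in the frame of pot_red between 0.027 and 0.036 m and angle between each of objective_red_center, objective_yellow_center, objective_green_center, objective_blue_center, flask_center, oil_bottle_center's own z axis and vertical below 0.12 rad and height (world z) of each of pot_red, pot_yellow, pot_green, pot_blue below 0.004 m and angle between each of pot_red, pot_yellow, pot_green, pot_blue's own z axis and vertical below 0.1 rad and linear speed of each of objective_red, objective_yellow, objective_green, objective_blue below 0.02 m/s and horizontal distance between objective_yellow_center and pot_yellow below 0.012 m and z of objective_yellow_center in the frame of pot_yellow between 0.028 and 0.037 m and horizontal distance between objective_green_center and pot_green below 0.012 m and z of objective_green_center in the frame of pot_green between 0.03 and 0.039 m and horizontal distance between objective_blue_center and pot_blue below 0.012 m and z of objective_blue_center in the frame of pot_blue between 0.031 and 0.04 m and distance of each of flask_center, oil_bottle_center from where it was at the start of the episode below 0.025 m); the robot touches nothing.
It fails at once if an objective is dropped (falls free by more than about 25 mm) ((linear speed of objective_red above 0.7 m/s and contact force between objective_red and anything else below 0.05 N) or (linear speed of objective_yellow above 0.7 m/s and contact force between objective_yellow and anything else below 0.05 N) or (linear speed of objective_green above 0.7 m/s and contact force between objective_green and anything else below 0.05 N) or (linear speed of objective_blue above 0.7 m/s and contact force between objective_blue and anything else below 0.05 N)).
It fails at once if an objective is tipped over (leans by more than 1 rad) (angle between any of objective_red_center, objective_yellow_center, objective_green_center, objective_blue_center's own z axis and vertical above 1 rad).
It fails at once if the glass flask is knocked over or pushed away by more than 25 mm (distance of flask_center from where it was at the start of the episode above 0.025 m or angle between flask_center's own z axis and vertical above 0.5 rad).
It fails at once if the oil bottle is knocked over or pushed away by more than 25 mm (distance of oil_bottle_center from where it was at the start of the episode above 0.025 m or angle between oil_bottle_center's own z axis and vertical above 0.5 rad).
It also fails if it takes over 117 s, if anything falls off the work surface, if the arm or the gripper's body presses on something with over 40 N, if the wrist force passes 120 N, or if a joint passes its speed limit or range.

### The arm

A 6-joint arm with a two-finger parallel gripper is mounted at the origin on the work surface. World frame = base frame: x ahead of the robot, y to its left, z up, the work surface at z = 0. Lengths are in mm, angles in rad, forces in N, time in s.
With the tool pointing down it reaches from about 300 to 875 mm from the base axis. Payload 6.4 kg.
Tool frame: the origin (TCP) lies at the very end of the fingers, on their centre line; the grasp point (between the pads) lies 19 mm behind it (tcp_to_grasp is the distance from the TCP to the grasp point, in mm); x points along the fingers, y is the direction in which the jaws open and shut, and the axes are right-handed (so a half turn about x gives the same grasp; the last joint's range is limited). The gripper opens to 88 mm and grips with 3 to 60 N. Pads are 18 mm wide; open, the fingers measure 123 mm over their backs; the gripper's body (75 mm by 187 mm) begins 45 mm behind the grasp point.
Start: joints at [0.9, 0.181, 1.607, -0, 1.354, -0.206], TCP at [257.732, 514.019, 238.714] pointing down, gripper open.
Joint ranges: [-2.99, 2.99], [-0.89, 2.07], [0.3, 2.58], [-1.14, 4.28], [0, 2.63], [-3.12, 3.12]. Speed limits (rad/s): [2.57, 2.57, 3.01, 3.14, 3.14, 3.14].

### API

Orientations are given as a unit quaternion [x, y, z, w].
In Python, from bench import * gives the robot as it stands. The module is installed in compiled form; this text tells all that it offers.
- The arm moves only by the tool step_arm, never from a script. Its argument "targets" is a list of rows, each a list of 3 entries, a list of its own where there are three numbers: the opening, from 0 (shut) to 1 (fully open), then the shift along the tool's x, y, z in mm, then the turn about the tool's x in degrees. In form: [[fingers, [dx, dy, dz], spin], ...]. A call has 1 to 8 rows; each row shifts and turns the pose as measured when the row begins, along the tool's axes as they then stand; what a row does not reach is not made up. A row lasts 1/10 s, in which the tool goes at most 50 mm and 8.59 degrees, less where a joint would pass 70% of its speed; a pose out of reach is approached as far as the arm can. A call with a gripper value outside its range is refused whole. The fingers move at their own pace and stop on an object; "newtons" is the grip in N (left out, the last holds). Time passes only in rows, so rows that do not move let the fingers close. It gives the time, the measured TCP pose, the force and the opening at its end, in the units of the state.
- observe(): the state, without advancing time (a new reading comes with each control period).
- capture(name): name is "side" or "top" or "wrist"; returns (picture, depth): 420x560x3 uint8, blue, green, red; 420x560 float32, mm along the optical axis (not along the pixel's ray), 0 where there is no reading.
- calibration(name): a dict with "intrinsics" (3x3 intrinsics, pixels), "R" (3x3) and "t" (3): a world point X has camera coordinates R X + t. Camera axes: x right, y down, z forward; pixel columns grow to the right and rows downward; lengths in mm; the calibration is good to about 2 mm. The wrist camera is an equidistant fisheye: a pixel r from the principal point sees the ray r / f radians off the axis. A picture is of the moment at which its call begins: read the wrist's pose just before it. calibration takes no time and is no camera call; for the wrist camera it gives the pose at the moment of the call.
- job_done(): hands the job in, once; it reports no verdict.
Trained networks look in the newest picture that a camera, given by its name, has taken for a name from the list of things; names that differ only in an ending like _2 or _b are one class to them, and where a whole thing is asked for, a point or a joint stands for the part that bears it (a point fixed in the world has none). Each returns a list of dicts, best first, with "score" (0 to 1); they miss things now and then, are a little off and sometimes report something else, mostly with a low value. They report only what shows in the picture. A call takes as long as a camera call.
- look_for(camera, thing): "point" ([x, y, z] in mm, in world coordinates, good to about 4 mm: the middle of the surface that is visible of it).
- landmark_of(camera, thing): "point" ([x, y, z] in mm, in world coordinates, good to about 4 mm: a listed point, or the origin of a listed thing).
The state is a dict: "t": time; "qpos": joint angles; "qd": joint speeds; "joint_efforts": joint torques, N m; "ee_pos": TCP position; "ee_rot": TCP orientation; "force": force on the tool from outside, world axes, zero at the start; "wrist_torque": the same for the moment, N m; "gripper_width": opening from 0.0 (shut) to 1.0 (fully open).
Only numpy, scipy, OpenCV 4.12 (cv2) and the standard library are available. Lean on these libraries where they do the work, as an engineer would, in place of code of your own. Each camera call takes 0.05 s, during which the arm holds its last target.

## Working session

There is one attempt and no reset: what is moved stays moved. The work goes in short steps, Python scripts to look and compute and a tool call to move; the robot and the scene stay as the last step left them, time stands still between calls to the robot, and variables do not carry over. Pictures are saved under pics/ and viewed, and the job is handed in when it is done.

Besides the shell and the picture viewer there is one more tool, called after "Request:" by a JSON object that holds its "method" and its "body", one argument or row to a line. step_arm: Moves the arm, as the interface text tells. Its arguments: {"type":"object","properties":{"targets":{"type":"array"},"newtons":{"type":"number"}},"required":["targets"]}

```bash
mkdir -p pics
python3 - <<'E'
from bench import *
import cv2
s=observe(); print({k:s[k] for k in('t','ee_pos','ee_rot','force','gripper_width')})
for n in('top','side'):
    p,d=capture(n); cv2.imwrite(f'pics/{n}0.png',p)
    c=calibration(n); print(n,c)
for c in ['red','yellow','green','blue']:
    for th in (f'objective_{c}_center',f'pot_{c}'):
        print(th,[(r['score'],[round(float(v)) for v in r['point']]) for r in landmark_of('top',th)][:3])
for th in('flask_center','oil_bottle_center'):
    print(th,[(r['score'],[round(float(v)) for v in r['point']]) for r in landmark_of('top',th)][:3])
E
```

```text
{'t': 0.0, 'ee_pos': array([257.36650358, 513.59459475, 237.82916515]), 'ee_rot': array([ 0.16228302,  0.68836134, -0.1633842 ,  0.68784336]), 'force': array([-0.61026625,  0.17060937, -0.4451583 ]), 'gripper_width': 1.003191803697911}
top {'intrinsics': array([[446.76792911,   0.        , 278.59533717],
       [  0.        , 446.76792911, 209.42836336],
       [  0.        ,   0.        ,   1.        ]]), 'R': array([[-0.00863374, -0.99993221,  0.00781186],
       [-0.99617938,  0.00792189, -0.08697059],
       [ 0.08690281, -0.0085329 , -0.99618025]]), 't': array([8.48861500e-03, 4.92629250e+02, 1.08096291e+03])}
side {'intrinsics': array([[467.02515645,   0.        , 280.67979253],
       [  0.        , 467.02515645, 208.25576097],
       [  0.        ,   0.        ,   1.        ]]), 'R': array([[ 0.89577723, -0.44431996,  0.01276437],
       [-0.22187853, -0.47183504, -0.85331214],
       [ 0.3851663 ,  0.76154545, -0.52124414]]), 't': array([-461.36852145,  184.3688287 ,  809.75452127])}
objective_red_center [(0.74, [470, 55, 0]), (0.55, [374, 287, 29])]
pot_red [(0.78, [634, -110, -2])]
objective_yellow_center [(0.49, [524, 387, 33])]
pot_yellow [(0.57, [373, -290, -2])]
objective_green_center [(0.66, [377, 286, 28]), (0.62, [645, 81, 34])]
pot_green [(0.59, [429, 184, 2])]
objective_blue_center [(0.58, [440, -170, 34])]
pot_blue [(0.82, [470, 55, -2])]
flask_center [(0.72, [485, -382, 33])]
oil_bottle_center [(0.64, [596, -230, 26])]
```

View pics/top0.png

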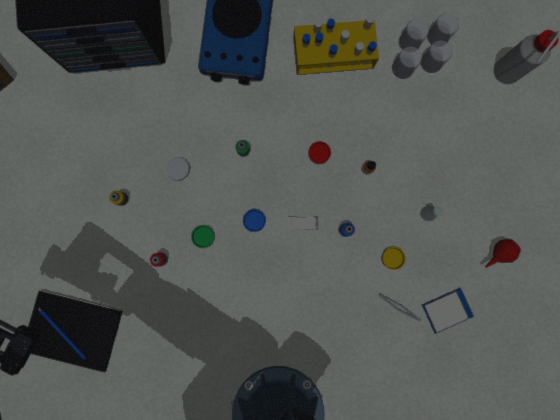

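View pics/side0.png

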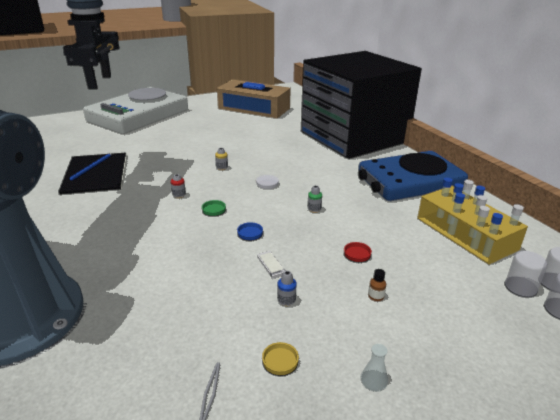

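```bash
cat > h.py <<'E'
from bench import *
import cv2,numpy as np
from scipy.spatial.transform import Rotation as Ro
HS={'red':[(0,8),(172,180)],'yellow':[(20,32)],'green':[(45,85)],'blue':[(100,125)]}
def ray(c,u,v,z):
    K,R,t=c['intrinsics'],np.array(c['R']),np.array(c['t'])
    d=R.T@np.linalg.solve(K,[u,v,1.]); o=-R.T@t
    return o+d*(z-o[2])/d[2]
def pix(c,X):
    p=c['intrinsics']@(c['R']@np.array(X,float)+c['t']); return p[:2]/p[2]
def blob(p,col,u,v,rad,smin=110,vmin=40):
    h=cv2.cvtColor(p,cv2.COLOR_BGR2HSV)
    m=np.zeros(h.shape[:2],bool)
    for a,b in HS[col]: m|=(h[...,0]>=a)&(h[...,0]<=b)
    m&=(h[...,1]>=smin)&(h[...,2]>=vmin)
    yy,xx=np.mgrid[:m.shape[0],:m.shape[1]]
    m&=np.hypot(xx-u,yy-v)<rad
    ys,xs=np.nonzero(m); return xs,ys
def go(x,y,z,s=None):
    s=s or observe(); R=Ro.from_quat(s['ee_rot']).as_matrix()
    d=R.T@(np.array([x,y,z])-s['ee_pos']); print('pos',s['ee_pos'].round(1),'t',round(s['t'],2),'w',round(s['gripper_width'],3),'F',s['force'].round(1),'delta',d.round(1),'yaw',np.degrees(np.arctan2(R[1,1],R[0,1])).round(1),'tilt',R[:2,0].round(4), 'q',np.round(s['qpos'],2))
E
python3 - <<'E'
from h import *
p=capture('top')[0]; c=calibration('top')
O={'red':(374,287),'yellow':(524,387),'green':(645,81),'blue':(440,-170)}
P={'red':(634,-110),'yellow':(373,-290),'green':(429,184),'blue':(470,55)}
for k in O:
    u,v=pix(c,(*O[k],45)); xs,ys=blob(p,k,u,v,14)
    cu,cv=(xs.min()+xs.max())/2,(ys.min()+ys.max())/2
    print(k,'obj px',u.round(),v.round(),len(xs),xs.min(),xs.max(),ys.min(),ys.max(),ray(c,xs.mean(),ys.mean(),43).round(1),ray(c,cu,cv,43).round(1))
    u,v=pix(c,(*P[k],10)); xs,ys=blob(p,k,u,v,20)
    cu,cv=(xs.min()+xs.max())/2,(ys.min()+ys.max())/2
    print('   pot',len(xs),xs.min(),xs.max(),ys.min(),ys.max(),ray(c,xs.mean(),ys.mean(),8).round(1),ray(c,cu,cv,11).round(1))
crop=[cv2.resize(p[int(v)-20:int(v)+20,int(u)-20:int(u)+20],(240,240),interpolation=0) for u,v in [pix(c,(*O[k],45)) for k in O]]
cv2.imwrite('pics/crop.png',cv2.resize(np.hstack(crop),(800,200)))
go(524,387,150)
E
```

```text
red obj px 157.0 259.0 97 150 164 253 266 [374.  286.5  43. ] [372.9 287.8  43. ]
   pot 385 309 330 141 163 [ 638.7 -108.1    8. ] [ 638.  -108.5   11. ]
yellow obj px 117.0 197.0 95 110 123 191 203 [523.4 385.7  43. ] [524.  387.8  43. ]
   pot 422 382 404 247 269 [ 371.1 -287.5    8. ] [ 370.7 -286.    11. ]
green obj px 243.0 147.0 81 236 248 140 153 [642.4  84.   43. ] [646.1  84.3  43. ]
   pot 401 192 213 225 247 [428.7 185.5   8. ] [429.  184.7  11. ]
blue obj px 348.0 230.0 94 340 354 223 235 [ 441.4 -167.    43. ] [ 442.  -168.5   43. ]
   pot 401 243 265 209 231 [467.6  58.    8. ] [467.6  57.2  11. ]
pos [257.7 514.  238.7] t 0.65 w 0.998 F [-0.1 -0.   0.1] delta [ 88.7   5.8 295. ] yaw 63.4 tilt [0. 0.] q [ 0.9   0.18  1.61  0.    1.35 -0.21]
```

View pics/crop.png

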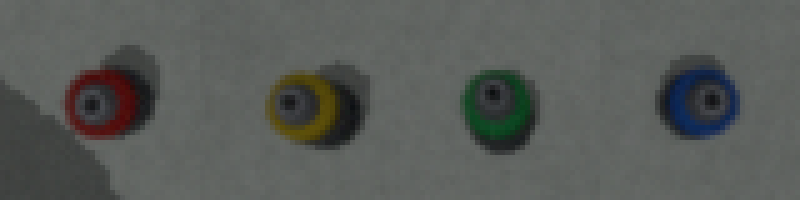

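Request:
{"method": "step_arm", "body": {
  "targets": [
    [1,[11,0.7,37],0],
    [1,[11,0.7,37],0],
    [1,[11,0.7,37],0],
    [1,[11,0.7,37],0],
    [1,[11,0.7,37],0],
    [1,[11,0.7,37],0],
    [1,[11,0.7,37],0],
    [1,[11,0.7,36],0]
  ],
  "newtons": 25
}}

```text
t: 1.45
ee_pos: [530.8, 387.6, 151.0]
ee_rot: [0.162, 0.688, -0.157, 0.69]
force: [0.9, 0.8, 1.2]
gripper_width: 1.001
```

Run:
```python
from h import *
go(524,387,100)
c=calibration('wrist');p,d=capture('wrist'); cv2.imwrite('pics/w1.png',p); print(c)
print(landmark_of('wrist','objective_yellow_center'))
```

```text
pos [530.8 387.6 151. ] t 1.45 w 1.001 F [0.9 0.8 1.2] delta [51.  -3.9 -5.8] yaw 63.9 tilt [0.0038 0.006 ] q [ 0.45  0.44  1.46  0.    1.23 -0.67]
{'intrinsics': array([[325.1922621 ,   0.        , 280.28292297],
       [  0.        , 325.1922621 , 212.66839023],
       [  0.        ,   0.        ,   1.        ]]), 'R': array([[ 0.4405546 ,  0.89770236,  0.00648981],
       [ 0.85137098, -0.42008824,  0.31415494],
       [ 0.28474392, -0.13287717, -0.94934954]]), 't': array([-583.66360022, -304.74432975,  207.64618898])}
[{'point': [522.9, 389.5, 33.4], 'score': 0.86}]
```

View pics/w1.png

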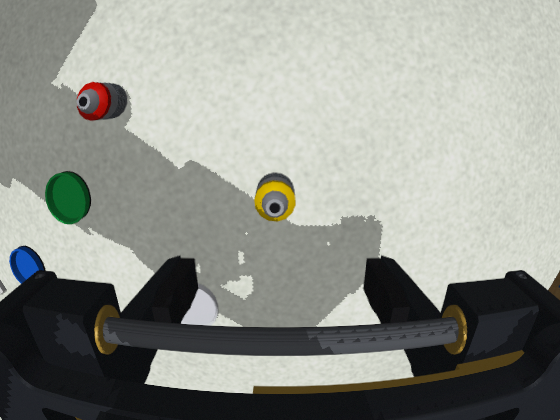

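```bash
cat >> h.py <<'E'
def wray(c,u,v,z):
    K,R,t=c['intrinsics'],np.array(c['R']),np.array(c['t'])
    dx,dy=u-K[0,2],v-K[1,2]; r=np.hypot(dx,dy); th=r/K[0,0]
    d=R.T@np.array([np.sin(th)*dx/max(r,1e-9),np.sin(th)*dy/max(r,1e-9),np.cos(th)]); o=-R.T@t
    return (o+d*(z-o[2])/d[2]).round(1)
def wblob(c,p,col,u,v,rad,z):
    xs,ys=blob(p,col,u,v,rad); (a,b),r=cv2.minEnclosingCircle(np.c_[xs,ys].astype(np.float32))
    return len(xs),(round(a),round(b),round(r)),wray(c,a,b,z)
E
python3 - <<'E'
from h import *
c=calibration('wrist');p,d=capture('wrist')
print(wray(c,274,208,60),wblob(c,p,'yellow',275,200,30,42))
print('red',wray(c,83,102,58),wblob(c,p,'red',98,100,30,42),'pot green',wblob(c,p,'green',68,197,40,11))
E
```

```text
[524.1 385.5  60. ] (807, (276, 198, 21), array([522.2, 388.3,  42. ]))
red [374.5 286.9  58. ] (636, (94, 99, 20), array([373.3, 289.4,  42. ])) pot green (1814, (66, 197, 26), array([427.4, 186.6,  11. ]))
```

Request:
{"method": "step_arm", "body": {
  "targets": [
    [1,[0,-3.6,-6],0],
    [1,[25,0,0],0],
    [1,[25,0,0],0],
    [1,[25,0,0],0],
    [1,[20,0,0],0],
    [1,[0,0,0],0]
  ]
}}

```text
t: 2.2
ee_pos: [516.7, 392.9, 57.3]
ee_rot: [0.162, 0.688, -0.155, 0.69]
force: [-0.3, 0.0, 0.2]
gripper_width: 0.999
```

Run:
```python
from h import *
go(523.7,387,15)
```

```text
pos [516.7 392.9  57.3] t 2.2 w 0.999 F [-0.3  0.   0.2] delta [42.3 -2.7  8.8] yaw 64.2 tilt [0.0055 0.0088] q [ 0.46  0.54  1.53  0.01  1.06 -0.66]
```

Request:
{"method": "step_arm", "body": {
  "targets": [
    [1,[8,-1.3,4.4],0],
    [1,[9,-1.4,4.4],0],
    [1,[9,0,0],0],
    [1,[9,0,0],0],
    [1,[7,0,0],0],
    [1,[0,0,0],0]
  ]
}}

```text
t: 2.8
ee_pos: [524.4, 389.3, 16.9]
ee_rot: [0.162, 0.687, -0.152, 0.692]
force: [-0.6, 1.0, 0.0]
gripper_width: 1.001
```

Run:
```python
from h import *
go(523.7,387,15)
p=capture('wrist')[0];cv2.imwrite('pics/w2.png',p)
```

```text
pos [524.4 389.3  16.9] t 2.8 w 1.001 F [-0.6  1.   0. ] delta [ 1.9 -2.4  0.3] yaw 64.3 tilt [0.0108 0.0117] q [ 0.45  0.6   1.53  0.01  0.99 -0.67]
```

View pics/w2.png

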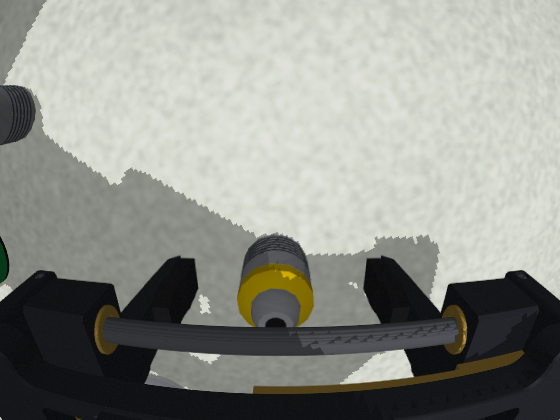

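Request:
{"method": "step_arm", "body": {
  "targets": [
    [0.6,[0,-2,0],0],
    [0.2,[0,0,0],0],
    [0.2,[0,0,0],0],
    [0.2,[0,0,0],0],
    [0.2,[0,0,0],0]
  ],
  "newtons": 25
}}

```text
t: 3.35
ee_pos: [524.8, 387.9, 18.8]
ee_rot: [0.163, 0.686, -0.152, 0.693]
force: [-0.9, 0.2, 0.5]
gripper_width: 0.57
```

Run:
```python
from h import *
go(523.7,387,15)
```

```text
pos [524.8 387.9  18.8] t 3.35 w 0.57 F [-0.9  0.2  0.5] delta [ 3.7 -1.3 -0.6] yaw 64.3 tilt [0.0133 0.013 ] q [ 0.45  0.6   1.54  0.01  0.99 -0.67]
```

Request:
{"method": "step_arm", "body": {
  "targets": [
    [0.2,[3.5,0,0],0],
    [0.2,[1,0,0],0],
    [0.2,[0,0,0],0],
    [0.2,[0,0,0],0]
  ]
}}

```text
t: 3.75
ee_pos: [525.1, 388.0, 14.4]
ee_rot: [0.163, 0.686, -0.151, 0.693]
force: [-0.2, -0.2, 1.4]
gripper_width: 0.38
```

Run:
```python
from h import *
go(523.7,387,15)
```

```text
pos [525.1 388.   14.4] t 3.75 w 0.38 F [-0.2 -0.2  1.4] delta [-0.6 -1.5 -0.8] yaw 64.3 tilt [0.0138 0.0131] q [ 0.45  0.6   1.54  0.01  0.99 -0.67]
```

Request:
{"method": "step_arm", "body": {
  "targets": [
    [0.2,[0,0,0],0],
    [0.2,[-10,0,0],0],
    [0.2,[-20,0,0],0],
    [0.2,[-25,0,0],0],
    [0.2,[-25,0,0],0],
    [0.2,[-25,0,0],0]
  ]
}}

```text
t: 4.35
ee_pos: [519.7, 384.8, 118.4]
ee_rot: [0.16, 0.689, -0.154, 0.69]
force: [0.6, 0.4, -0.7]
gripper_width: 0.378
```

Run:
```python
from h import *
go(372,-287,125)
```

```text
pos [519.7 384.8 118.4] t 4.35 w 0.378 F [ 0.6  0.4 -0.7] delta [ -12.6 -669.4  157.9] yaw 64.3 tilt [0.0034 0.0082] q [ 0.45  0.45  1.51  0.01  1.17 -0.67]
```

Request:
{"method": "step_arm", "body": {
  "targets": [
    [0.2,[0,-20,5],0],
    [0.2,[-2,-38,9],0],
    [0.2,[-2,-38,9],0],
    [0.2,[-2,-38,9],0],
    [0.2,[-2,-38,9],0],
    [0.2,[-2,-38,9],0],
    [0.2,[-2,-38,9],0],
    [0.2,[-2,-38,9],0]
  ]
}}

```text
t: 5.15
ee_pos: [459.0, 94.1, 138.7]
ee_rot: [0.161, 0.684, -0.147, 0.696]
force: [-0.2, 0.1, -0.5]
gripper_width: 0.379
```

Run:
```python
from h import *
go(372,-287,125)
```

```text
pos [459.   94.1 138.7] t 5.15 w 0.379 F [-0.2  0.1 -0.5] delta [   6.3 -382.2   83.3] yaw 64.8 tilt [0.0201 0.0149] q [-0.06  0.05  1.98  0.02  1.1  -1.2 ]
```

Request:
{"method": "step_arm", "body": {
  "targets": [
    [0.2,[0,-38,8],0],
    [0.2,[0,-38,8],0],
    [0.2,[0,-38,8],0],
    [0.2,[0,-38,8],0],
    [0.2,[0,-38,8],0],
    [0.2,[0,-38,8],0],
    [0.2,[0,-38,8],0],
    [0.2,[0,-38,8],0]
  ]
}}

```text
t: 5.95
ee_pos: [384.2, -220.1, 138.8]
ee_rot: [0.16, 0.68, -0.148, 0.7]
force: [0.6, -0.3, -1.8]
gripper_width: 0.377
```

Run:
```python
from h import *
go(372,-287,125)
```

```text
pos [ 384.2 -220.1  138.8] t 5.95 w 0.377 F [ 0.6 -0.3 -1.8] delta [ 12.7 -66.1  17. ] yaw 64.9 tilt [0.0303 0.0104] q [-0.81 -0.01  2.04  0.03  1.11 -1.96]
```

Request:
{"method": "step_arm", "body": {
  "targets": [
    [0.2,[0,-30,8],0],
    [0.2,[0,-22,7],0],
    [0.2,[0,-7,1],0],
    [0.2,[0,0,0],0]
  ]
}}

```text
t: 6.35
ee_pos: [371.6, -287.4, 140.3]
ee_rot: [0.161, 0.679, -0.151, 0.7]
force: [-0.4, -0.1, -1.8]
gripper_width: 0.376
```

Run:
```python
from h import *
go(372,-287,125)
c=calibration('wrist');p=capture('wrist')[0];cv2.imwrite('pics/w3.png',p)
print(landmark_of('wrist','pot_yellow'),landmark_of('wrist','objective_yellow_center'))
```

```text
pos [ 371.6 -287.4  140.3] t 6.35 w 0.376 F [-0.4 -0.1 -1.8] delta [15.3  0.2 -0.2] yaw 64.5 tilt [0.0328 0.0066] q [-0.93  0.05  1.97  0.03  1.11 -2.07]
[{'point': [372.0, -287.4, -0.4], 'score': 0.57}] [{'point': [370.6, -287.6, 159.1], 'score': 0.77}]
```

View pics/w3.png

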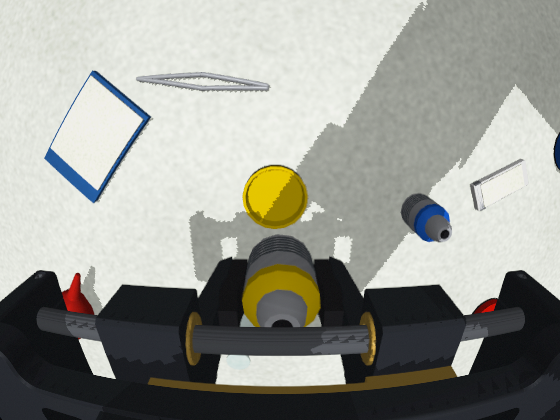

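Run:
```python
from h import *
go(372,-287,30)
c=calibration('wrist');p=capture('wrist')[0]
print(wblob(c,p,'yellow',275,197,36,11), 'blue',wblob(c,p,'blue',435,220,25,42),wray(c,444,234,66))
```

```text
pos [ 372.  -285.7  140. ] t 6.5 w 0.375 F [-0.3  0.1 -1.2] delta [109.9  -3.4  -2.4] yaw 64.7 tilt [0.0326 0.0072] q [-0.93  0.05  1.97  0.03  1.11 -2.07]
(3237, (273, 198, 33), array([ 369.6, -288.2,   11. ])) blue (592, (430, 224, 19), array([ 440.4, -170.7,   42. ])) [ 440.8 -169.1   66. ]
```

Request:
{"method": "step_arm", "body": {
  "targets": [
    [0.2,[15,-1,-1],0],
    [0.2,[25,-1,-1],0],
    [0.2,[25,-1,-1],0],
    [0.2,[25,-1,0],0],
    [0.2,[15,0,0],0],
    [0.2,[0,0,0],0]
  ]
}}

```text
t: 7.15
ee_pos: [374.4, -281.2, 33.2]
ee_rot: [0.156, 0.679, -0.147, 0.702]
force: [0.1, 0.5, -1.1]
gripper_width: 0.38
```

Run:
```python
from h import *
go(371,-287.5,18)
```

```text
pos [ 374.4 -281.2   33.2] t 7.15 w 0.38 F [ 0.1  0.5 -1.1] delta [15.1 -7.5 -0.9] yaw 65.3 tilt [0.035  0.0057] q [-0.92  0.24  2.02  0.04  0.86 -2.09]
```

Request:
{"method": "step_arm", "body": {
  "targets": [
    [0.2,[0,-7,-1],0],
    [0.2,[0,-1,0],0],
    [0.2,[5,0,0],0],
    [0.2,[0,0,0],0]
  ]
}}

```text
t: 7.55
ee_pos: [371.7, -288.5, 30.4]
ee_rot: [0.154, 0.678, -0.147, 0.703]
force: [-0.5, -0.6, -1.7]
gripper_width: 0.378
```

Run:
```python
from h import *
go(371,-287.5,18)
p=capture('wrist')[0];cv2.imwrite('pics/w4.png',p)
```

```text
pos [ 371.7 -288.5   30.4] t 7.55 w 0.378 F [-0.5 -0.6 -1.7] delta [12.3  0.4 -1.4] yaw 65.4 tilt [0.0372 0.003 ] q [-0.93  0.25  2.02  0.04  0.85 -2.1 ]
```

View pics/w4.png

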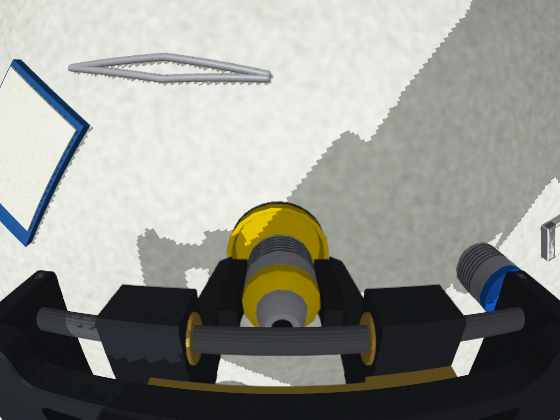

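Request:
{"method": "step_arm", "body": {
  "targets": [
    [0.2,[6,0,-0.5],0],
    [0.2,[4,0,-0.5],0],
    [0.2,[2,0,0],0],
    [0.2,[0.5,0,0],0]
  ]
}}

```text
t: 8.0
ee_pos: [371.7, -288.8, 17.8]
ee_rot: [0.154, 0.678, -0.147, 0.704]
force: [-1.1, 0.5, -2.0]
gripper_width: 0.378
```

Run:
```python
from h import *
go(371,-287.5,17.4)
```

```text
pos [ 371.7 -288.8   17.8] t 8.0 w 0.378 F [-1.1  0.5 -2. ] delta [ 0.4  0.9 -1.2] yaw 65.4 tilt [0.0385 0.0013] q [-0.94  0.28  2.02  0.04  0.82 -2.11]
```

Request:
{"method": "step_arm", "body": {
  "targets": [
    [0.2,[1,0,0],0],
    [0.2,[1,0,0],0],
    [0.2,[0,0,0],0]
  ]
}}

```text
t: 8.3
ee_pos: [372.5, -289.3, 17.7]
ee_rot: [0.154, 0.678, -0.147, 0.704]
force: [0.0, 0.2, -1.0]
gripper_width: 0.382
```

Run:
```python
from h import *
go(371,-287.5,17.4)
```

```text
pos [ 372.5 -289.3   17.7] t 8.3 w 0.382 F [ 0.   0.2 -1. ] delta [ 0.3  1.  -2.1] yaw 65.4 tilt [0.0387 0.0014] q [-0.93  0.28  2.02  0.04  0.82 -2.11]
```

Request:
{"method": "step_arm", "body": {
  "targets": [
    [0.2,[1.5,0,0],0],
    [0.2,[0,0,0],0],
    [0.45,[0,0,0],0],
    [0.6,[0,0,0],0],
    [1,[0,0,0],0],
    [1,[0,0,0],0],
    [1,[0,0,0],0]
  ]
}}

```text
t: 9.0
ee_pos: [373.6, -290.1, 17.3]
ee_rot: [0.154, 0.677, -0.147, 0.705]
force: [0.5, 0.0, -0.0]
gripper_width: 0.79
```

Run:
```python
from h import *
go(371,-287.5,17.4)
p=capture('wrist')[0];cv2.imwrite('pics/w5.png',p)
```

```text
pos [ 373.6 -290.1   17.3] t 9.0 w 0.79 F [ 0.5  0.  -0. ] delta [-0.2  1.3 -3.4] yaw 65.4 tilt [ 0.0404 -0.0001] q [-0.93  0.28  2.02  0.04  0.82 -2.11]
```

View pics/w5.png

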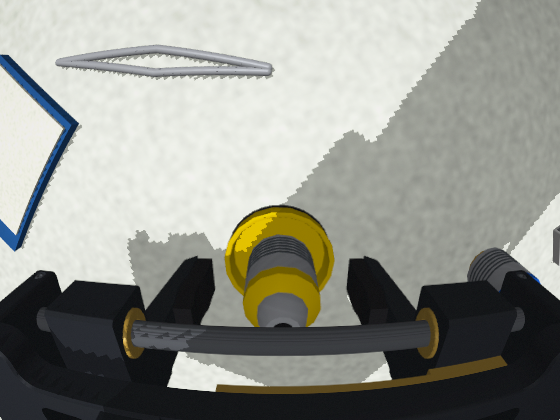

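Request:
{"method": "step_arm", "body": {
  "targets": [
    [1,[-10,0,0],0],
    [1,[-20,0,0],0],
    [1,[-25,0,0],0],
    [1,[-25,0,0],0],
    [1,[-20,0,0],0],
    [1,[0,0,0],0]
  ]
}}

```text
t: 9.65
ee_pos: [368.9, -289.6, 123.0]
ee_rot: [0.154, 0.677, -0.147, 0.704]
force: [-0.4, -0.2, -0.0]
gripper_width: 1.001
```

Run:
```python
from h import *
go(440.7,-169.5,115)
```

```text
pos [ 368.9 -289.6  123. ] t 9.65 w 1.001 F [-0.4 -0.2 -0. ] delta [ 10.9 139.   15. ] yaw 65.4 tilt [0.0395 0.0009] q [-0.94  0.07  1.99  0.04  1.06 -2.1 ]
```

Request:
{"method": "step_arm", "body": {
  "targets": [
    [1,[0,25,3],0],
    [1,[2,38,4],0],
    [1,[2,38,4],0],
    [1,[2,30,3],0],
    [1,[2,7,1],0],
    [1,[0,0,0],0]
  ]
}}

```text
t: 10.25
ee_pos: [441.4, -167.5, 116.0]
ee_rot: [0.154, 0.677, -0.149, 0.704]
force: [0.8, -0.5, 0.3]
gripper_width: 1.001
```

Run:
```python
from h import *
go(440.7,-169.5,40)
c=calibration('wrist');p=capture('wrist')[0];cv2.imwrite('pics/w6.png',p)
print(landmark_of('wrist','objective_blue_center'))
```

```text
pos [ 441.4 -167.5  116. ] t 10.25 w 1.001 F [ 0.8 -0.5  0.3] delta [75.9 -3.3 -2.6] yaw 65.3 tilt [ 0.0397 -0.001 ] q [-0.63  0.08  1.99  0.03  1.04 -1.78]
[{'point': [441.5, -172.3, 31.7], 'score': 0.88}]
```

View pics/w6.png

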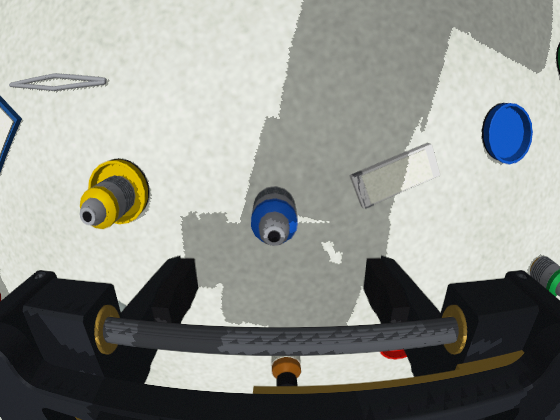

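Request:
{"method": "step_arm", "body": {
  "targets": [
    [1,[10,-1,-1],0],
    [1,[20,-1,-1],0],
    [1,[25,-1,0],0],
    [1,[22,0,0],0],
    [1,[3,0,0],0]
  ]
}}

```text
t: 10.85
ee_pos: [439.5, -177.0, 32.8]
ee_rot: [0.156, 0.675, -0.153, 0.705]
force: [0.1, -0.0, 0.2]
gripper_width: 1.001
```

Run:
```python
from h import *
go(441,-170.3,15)
```

```text
pos [ 439.5 -177.    32.8] t 10.85 w 1.001 F [ 0.1 -0.   0.2] delta [17.8  6.5 -2.2] yaw 64.7 tilt [ 0.0419 -0.0049] q [-0.65  0.24  2.02  0.03  0.84 -1.8 ]
```

Request:
{"method": "step_arm", "body": {
  "targets": [
    [1,[5,6,-2],0],
    [1,[7,0,0],0],
    [1,[5,0,0],0],
    [1,[0,0,0],0]
  ]
}}

```text
t: 11.25
ee_pos: [440.8, -172.2, 15.3]
ee_rot: [0.157, 0.674, -0.154, 0.705]
force: [-0.5, -0.4, 0.4]
gripper_width: 1.002
```

Run:
```python
from h import *
go(441,-170.3,15)
```

```text
pos [ 440.8 -172.2   15.3] t 11.25 w 1.002 F [-0.5 -0.4  0.4] delta [ 0.3  1.9 -0.6] yaw 64.6 tilt [ 0.0424 -0.0056] q [-0.64  0.28  2.03  0.03  0.8  -1.78]
```

Request:
{"method": "step_arm", "body": {
  "targets": [
    [0.6,[0,1.5,0],0],
    [0.2,[0.4,0,0],0],
    [0.2,[0.4,0,0],0],
    [0.2,[0.4,0,0],0],
    [0.2,[0.4,0,0],0],
    [0.2,[0,0,0],0],
    [0.2,[0,0,0],0],
    [0.2,[0,0,0],0]
  ]
}}

```text
t: 12.05
ee_pos: [443.1, -171.6, 15.5]
ee_rot: [0.156, 0.673, -0.155, 0.706]
force: [-0.3, 0.9, 0.2]
gripper_width: 0.378
```

Run:
```python
from h import *
go(441,-170.3,15)
```

```text
pos [ 443.1 -171.6   15.5] t 12.05 w 0.378 F [-0.3  0.9  0.2] delta [ 0.4  0.3 -2.5] yaw 64.6 tilt [ 0.0456 -0.008 ] q [-0.63  0.28  2.03  0.03  0.8  -1.78]
```

Request:
{"method": "step_arm", "body": {
  "targets": [
    [0.2,[-10,0,0],0],
    [0.2,[-25,0,0],0],
    [0.2,[-35,0,0],0],
    [0.2,[-30,0,0],0],
    [0.2,[0,20,0],0]
  ]
}}

```text
t: 12.55
ee_pos: [444.8, -152.4, 119.5]
ee_rot: [0.158, 0.675, -0.155, 0.704]
force: [0.3, 0.3, -2.0]
gripper_width: 0.378
```

Run:
```python
from h import *
go(468,57,118)
```

```text
pos [ 444.8 -152.4  119.5] t 12.55 w 0.378 F [ 0.3  0.3 -2. ] delta [  1.3 198.9 -69.4] yaw 64.5 tilt [ 0.0409 -0.0051] q [-0.6   0.07  2.    0.02  1.04 -1.73]
```

Request:
{"method": "step_arm", "body": {
  "targets": [
    [0.2,[1,38,-13],0],
    [0.2,[1,38,-13],0],
    [0.2,[1,38,-13],0],
    [0.2,[1,38,-13],0],
    [0.2,[1,30,-11],0],
    [0.2,[0,8,-3],0],
    [0.2,[0,0,0],0]
  ]
}}

```text
t: 13.25
ee_pos: [469.0, 54.3, 120.1]
ee_rot: [0.158, 0.672, -0.156, 0.706]
force: [0.1, -0.3, -1.4]
gripper_width: 0.382
```

Run:
```python
from h import *
c=calibration('wrist');p=capture('wrist')[0];cv2.imwrite('pics/w7.png',p)
print(landmark_of('wrist','pot_blue'))
print(landmark_of('wrist','pot_red'))
go(468,57,36)
print(wblob(c,p,'blue',275,215,36,11))
```

```text
[{'point': [466.4, 53.5, 3.0], 'score': 0.72}]
[{'point': [636.2, -106.8, -1.3], 'score': 0.68}]
pos [469.2  52.5 119.9] t 13.4 w 0.377 F [-0.2  0.7 -1.3] delta [83.7  2.5 -7. ] yaw 64.2 tilt [ 0.0479 -0.0086] q [-0.14  0.07  2.   -0.    1.03 -1.26]
(2689, (277, 205, 34), array([469.7,  53.5,  11. ]))
```

View pics/w7.png

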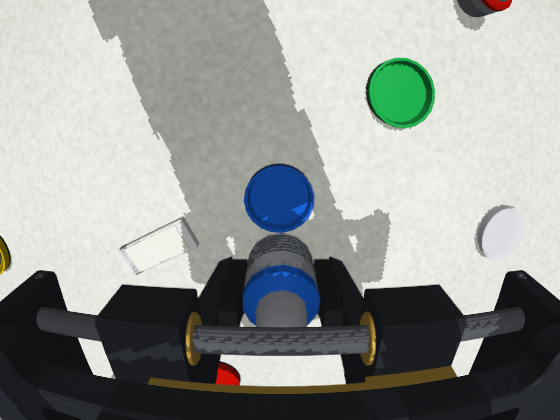

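Request:
{"method": "step_arm", "body": {
  "targets": [
    [0.2,[15,0.5,-2],0],
    [0.2,[25,0.5,-2],0],
    [0.2,[25,0.5,-1],0],
    [0.2,[18,0,-1],0],
    [0.2,[0,0,0],0]
  ]
}}

```text
t: 13.9
ee_pos: [470.9, 47.9, 36.1]
ee_rot: [0.162, 0.669, -0.161, 0.707]
force: [0.0, 0.3, -1.1]
gripper_width: 0.378
```

Run:
```python
from h import *
go(468.5,55,19)
```

```text
pos [470.9  47.9  36.1] t 13.9 w 0.378 F [ 0.   0.3 -1.1] delta [16.9  5.  -6.1] yaw 63.6 tilt [ 0.052  -0.0113] q [-0.15  0.23  2.03 -0.    0.83 -1.25]
```

Request:
{"method": "step_arm", "body": {
  "targets": [
    [0.2,[0,4.5,-3.5],0],
    [0.2,[3,0,0],0],
    [0.2,[4,0,0],0]
  ]
}}

```text
t: 14.2
ee_pos: [471.9, 51.5, 30.9]
ee_rot: [0.163, 0.668, -0.162, 0.708]
force: [0.6, 0.1, -1.8]
gripper_width: 0.378
```

Run:
```python
from h import *
go(470.5,53.7,18.5)
p=capture('wrist')[0];cv2.imwrite('pics/w8.png',p)
```

```text
pos [471.9  51.5  30.9] t 14.2 w 0.378 F [ 0.6  0.1 -1.8] delta [12.3  1.2 -2.9] yaw 63.4 tilt [ 0.0549 -0.0121] q [-0.14  0.24  2.03 -0.01  0.81 -1.24]
```

View pics/w8.png

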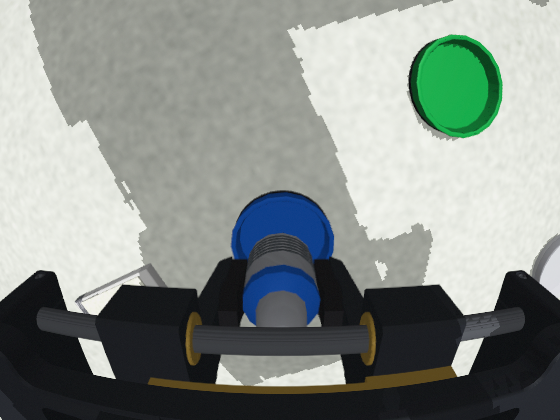

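Request:
{"method": "step_arm", "body": {
  "targets": [
    [0.2,[4,0.5,-3.5],0],
    [0.2,[4,0,0],0],
    [0.2,[3.5,0,0],0],
    [0.2,[1.5,0,0],0]
  ]
}}

```text
t: 14.65
ee_pos: [470.5, 53.5, 18.3]
ee_rot: [0.162, 0.667, -0.162, 0.709]
force: [-10.6, -1.0, 28.0]
gripper_width: 0.378
```

Run:
```python
from h import *
go(470.5,53.7,18.5)
p=capture('wrist')[0];cv2.imwrite('pics/w9.png',p)
```

```text
pos [470.5  53.5  18.3] t 14.65 w 0.378 F [-10.6  -1.   28. ] delta [-0.2  0.2 -0.1] yaw 63.5 tilt [ 0.057  -0.0128] q [-0.13  0.27  2.04 -0.01  0.78 -1.24]
```

View pics/w9.png

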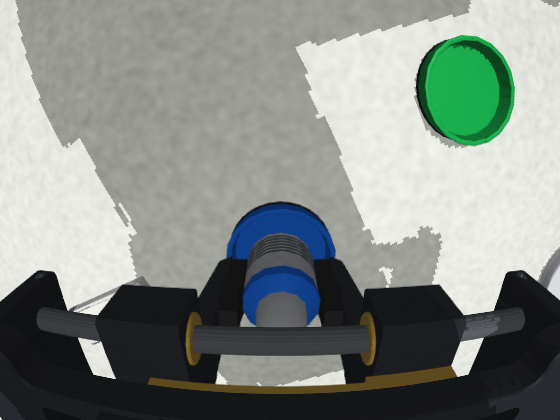

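Request:
{"method": "step_arm", "body": {
  "targets": [
    [0.2,[-0.5,0,0],0],
    [0.45,[0,0,0],0],
    [0.6,[0,0,0],0],
    [1,[0,0,0],0],
    [1,[0,0,0],0],
    [1,[-3,0,0],0]
  ]
}}

```text
t: 15.3
ee_pos: [470.9, 53.6, 22.0]
ee_rot: [0.162, 0.667, -0.162, 0.709]
force: [0.6, -0.0, -0.5]
gripper_width: 0.787
```

Run:
```python
from h import *
go(374,287.5,120)
p=capture('wrist')[0];cv2.imwrite('pics/w10.png',p)
```

```text
pos [470.9  53.6  22. ] t 15.3 w 0.787 F [ 0.6 -0.  -0.5] delta [-106.4  167.5 -185.2] yaw 63.5 tilt [ 0.0574 -0.0128] q [-0.13  0.26  2.04 -0.01  0.79 -1.24]
```

View pics/w10.png

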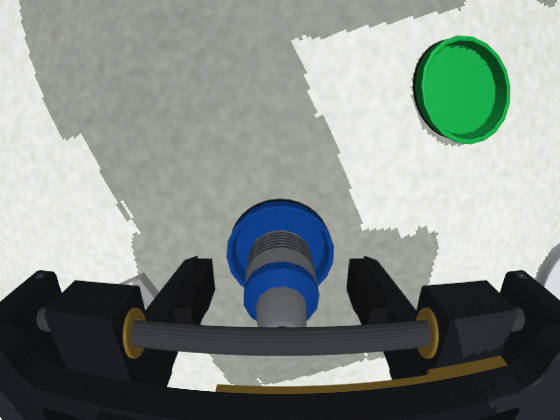

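Request:
{"method": "step_arm", "body": {
  "targets": [
    [1,[-15,0,0],0],
    [1,[-35,0,0],0],
    [1,[-40,0,0],0],
    [1,[-10,10,20],0],
    [1,[3,15,30],0],
    [1,[3,15,30],0]
  ]
}}

```text
t: 15.95
ee_pos: [554.0, 55.6, 126.7]
ee_rot: [0.162, 0.667, -0.162, 0.709]
force: [0.8, -0.7, 0.4]
gripper_width: 1.0
```

Run:
```python
from h import *
go(645,83,120)
```

```text
pos [554.   55.6 126.7] t 15.95 w 1.0 F [ 0.8 -0.7  0.4] delta [11.6 65.  68.7] yaw 63.5 tilt [ 0.0575 -0.0127] q [-0.11  0.23  1.79 -0.01  1.06 -1.21]
```

Request:
{"method": "step_arm", "body": {
  "targets": [
    [1,[4,22,22],0],
    [1,[4,22,22],0],
    [1,[4,16,18],0],
    [1,[1,4,5],0],
    [1,[0,0,0],0]
  ]
}}

```text
t: 16.45
ee_pos: [650.2, 83.2, 119.5]
ee_rot: [0.163, 0.666, -0.162, 0.71]
force: [0.2, -0.2, -1.0]
gripper_width: 0.999
```

Run:
```python
from h import *
go(645,83,40)
c=calibration('wrist');p=capture('wrist')[0];cv2.imwrite('pics/w11.png',p)
print(landmark_of('wrist','objective_green_center'))
print(wblob(c,p,'green',275,215,36,42))
print(landmark_of('wrist','pot_green'))
```

```text
pos [650.2  83.2 119.5] t 16.45 w 0.999 F [ 0.2 -0.2 -1. ] delta [79.  -3.7 -9.4] yaw 63.5 tilt [ 0.0616 -0.0133] q [-0.05  0.44  1.53 -0.01  1.11 -1.15]
[{'point': [639.8, 81.9, 30.9], 'score': 0.94}]
(879, (276, 210, 23), array([644.6,  84.5,  42. ]))
[]
```

View pics/w11.png

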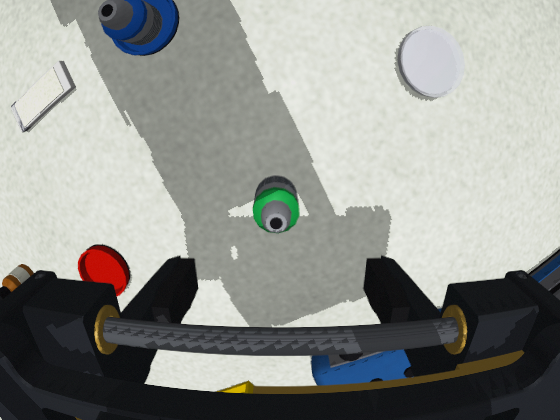

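Request:
{"method": "step_arm", "body": {
  "targets": [
    [1,[15,-1,-3],0],
    [1,[25,-1,-3],0],
    [1,[25,-1,-3],0],
    [1,[15,-1,-1],0],
    [1,[0,0,0],0]
  ]
}}

```text
t: 17.1
ee_pos: [639.0, 81.8, 35.5]
ee_rot: [0.163, 0.666, -0.162, 0.71]
force: [0.4, -0.5, -0.4]
gripper_width: 1.001
```

Run:
```python
from h import *
go(643.5,83,15)
```

```text
pos [639.   81.8  35.5] t 17.1 w 1.001 F [ 0.4 -0.5 -0.4] delta [20.7  2.8  2.3] yaw 63.4 tilt [ 0.0605 -0.0136] q [-0.05  0.53  1.59 -0.01  0.95 -1.15]
```

Request:
{"method": "step_arm", "body": {
  "targets": [
    [1,[7,2.5,2],0],
    [1,[8,0,0],0],
    [1,[5.5,0,0],0],
    [0.6,[0,0,0],0]
  ]
}}

```text
t: 17.5
ee_pos: [644.6, 82.7, 15.5]
ee_rot: [0.163, 0.665, -0.162, 0.711]
force: [-1.0, -0.0, 0.2]
gripper_width: 0.932
```

Run:
```python
from h import *
go(643.5,83,15)
p=capture('wrist')[0];cv2.imwrite('pics/w12.png',p)
```

```text
pos [644.6  82.7  15.5] t 17.5 w 0.932 F [-1.  -0.   0.2] delta [ 0.4 -0.2 -1.2] yaw 63.4 tilt [ 0.0633 -0.0137] q [-0.05  0.57  1.58 -0.01  0.92 -1.15]
```

View pics/w12.png

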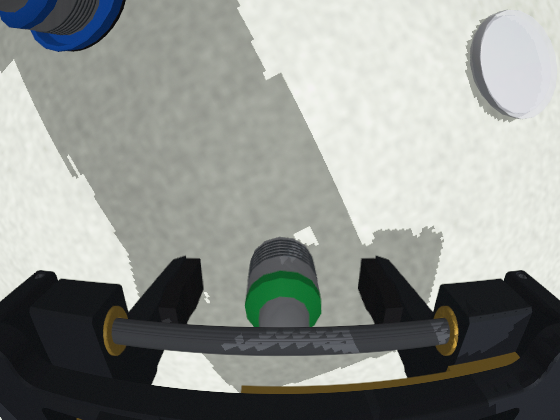

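Request:
{"method": "step_arm", "body": {
  "targets": [
    [0.2,[0.3,0,-0.7],0],
    [0.2,[0.3,0,-0.3],0],
    [0.2,[0.3,0,-0.3],0],
    [0.2,[0.3,0,-0.3],0],
    [0.2,[0,0,0],0],
    [0.2,[0,0,0],0],
    [0.2,[0,0,0],0]
  ]
}}

```text
t: 18.25
ee_pos: [644.9, 83.5, 16.6]
ee_rot: [0.163, 0.663, -0.162, 0.712]
force: [0.4, 0.3, -1.3]
gripper_width: 0.377
```

Run:
```python
from h import *
go(429,185,120)
```

```text
pos [644.9  83.5  16.6] t 18.25 w 0.377 F [ 0.4  0.3 -1.3] delta [-119.1   -4.1 -231.1] yaw 63.4 tilt [ 0.0673 -0.0138] q [-0.05  0.57  1.58 -0.01  0.92 -1.15]
```

Request:
{"method": "step_arm", "body": {
  "targets": [
    [0.2,[-10,0,0],0],
    [0.2,[-25,0,0],0],
    [0.2,[-35,0,0],0],
    [0.2,[-30,0,-10],0],
    [0.2,[-4,0,-30],0],
    [0.2,[-3,0,-38],0],
    [0.2,[-3,0,-38],0],
    [0.2,[-3,0,-38],0]
  ]
}}

```text
t: 19.05
ee_pos: [498.3, 153.5, 126.3]
ee_rot: [0.165, 0.662, -0.164, 0.712]
force: [-0.2, 0.2, -1.1]
gripper_width: 0.38
```

Run:
```python
from h import *
go(429,185,120)
```

```text
pos [498.3 153.5 126.3] t 19.05 w 0.38 F [-0.2  0.2 -1.1] delta [  1.   -3.3 -76.3] yaw 63.1 tilt [ 0.069 -0.014] q [ 0.08  0.16  1.88 -0.02  1.03 -1.01]
```

Request:
{"method": "step_arm", "body": {
  "targets": [
    [0.2,[0,-1,-35],0],
    [0.2,[0,-1,-28],0],
    [0.2,[0,0,-6],0],
    [0.2,[0,0,0],0]
  ]
}}

```text
t: 19.45
ee_pos: [429.0, 185.4, 122.9]
ee_rot: [0.164, 0.663, -0.162, 0.712]
force: [-0.0, 0.2, -1.7]
gripper_width: 0.382
```

Run:
```python
from h import *
go(429,185,36)
c=calibration('wrist');p=capture('wrist')[0];cv2.imwrite('pics/w13.png',p)
print(landmark_of('wrist','pot_green'))
print(wblob(c,p,'green',275,205,33,11),wblob(c,p,'green',275,205,28,11))
print(landmark_of('wrist','objective_red_center'))
```

```text
pos [429.  185.4 122.9] t 19.45 w 0.382 F [-0.   0.2 -1.7] delta [86.7 -2.1 -5.7] yaw 63.3 tilt [ 0.0686 -0.0134] q [ 0.17  0.05  2.01 -0.03  1.02 -0.92]
[{'point': [429.8, 181.0, 0.2], 'score': 0.66}]
(2989, (275, 204, 33), array([431.5, 182.6,  11. ])) (2388, (275, 205, 28), array([432.3, 182.2,  11. ]))
[{'point': [466.0, 54.2, 3.4], 'score': 0.59}, {'point': [370.7, 284.4, 22.8], 'score': 0.57}]
```

View pics/w13.png

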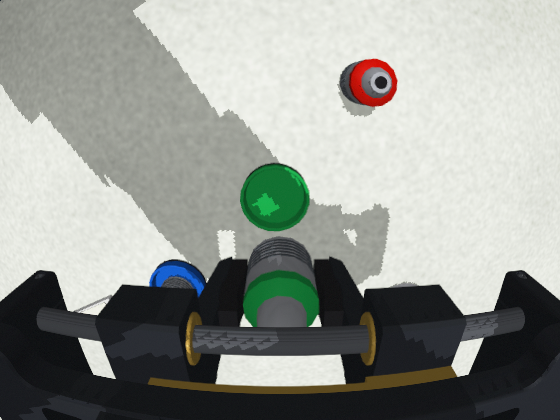

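Request:
{"method": "step_arm", "body": {
  "targets": [
    [0.2,[15,0,-1],0],
    [0.2,[25,0,-2],0],
    [0.2,[25,0,-2],0],
    [0.2,[20,0,-1],0],
    [0.2,[0,0,0],0]
  ]
}}

```text
t: 20.1
ee_pos: [440.7, 183.8, 37.5]
ee_rot: [0.168, 0.659, -0.164, 0.715]
force: [-0.4, -0.6, -2.1]
gripper_width: 0.378
```

Run:
```python
from h import *
go(430,184.5,30)
p=capture('wrist')[0];cv2.imwrite('pics/w14.png',p)
```

```text
pos [440.7 183.8  37.5] t 20.1 w 0.378 F [-0.4 -0.6 -2.1] delta [  6.6  -4.4 -10.4] yaw 62.9 tilt [ 0.0775 -0.0133] q [ 0.16  0.23  2.03 -0.04  0.81 -0.91]
```

View pics/w14.png

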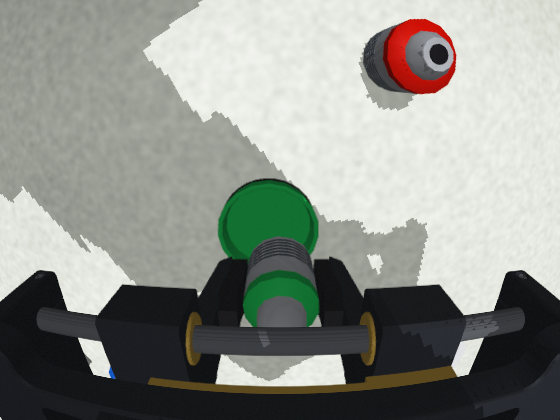

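Request:
{"method": "step_arm", "body": {
  "targets": [
    [0.2,[0,-4,-9],0],
    [0.2,[0,0,-1],0],
    [0.2,[5,0,0],0]
  ]
}}

```text
t: 20.45
ee_pos: [433.9, 184.8, 35.8]
ee_rot: [0.169, 0.656, -0.164, 0.717]
force: [0.7, 0.3, -2.3]
gripper_width: 0.379
```

Run:
```python
from h import *
go(430,184.5,19.6)
p=capture('wrist')[0];cv2.imwrite('pics/w15.png',p)
```

```text
pos [433.9 184.8  35.8] t 20.45 w 0.379 F [ 0.7  0.3 -2.3] delta [15.8 -2.5 -4.7] yaw 62.8 tilt [ 0.0845 -0.0123] q [ 0.17  0.21  2.05 -0.04  0.79 -0.9 ]
```

View pics/w15.png

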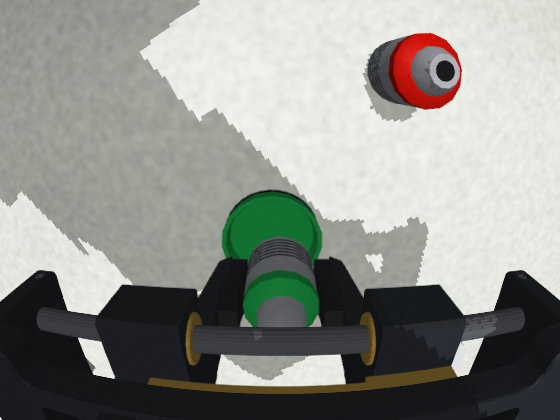

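Request:
{"method": "step_arm", "body": {
  "targets": [
    [0.2,[2,-3.5,-4],0],
    [0.2,[4,0,-1],0],
    [0.2,[3,0,0],0]
  ]
}}

```text
t: 20.8
ee_pos: [428.2, 183.9, 25.7]
ee_rot: [0.169, 0.656, -0.163, 0.717]
force: [0.8, 0.7, -1.3]
gripper_width: 0.381
```

Run:
```python
from h import *
go(430,184.5,19.6)
p=capture('wrist')[0];cv2.imwrite('pics/w16.png',p)
```

```text
pos [428.2 183.9  25.7] t 20.8 w 0.381 F [ 0.8  0.7 -1.3] delta [6.2 1.2 0.8] yaw 62.8 tilt [ 0.0853 -0.0122] q [ 0.17  0.23  2.07 -0.04  0.77 -0.9 ]
```

View pics/w16.png

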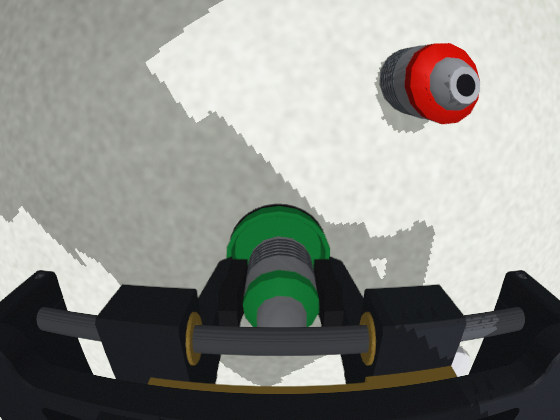

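Request:
{"method": "step_arm", "body": {
  "targets": [
    [0.2,[3.5,0,0],0],
    [0.2,[2,0,0],0],
    [0.2,[0.7,0,0],0]
  ]
}}

```text
t: 21.15
ee_pos: [429.0, 183.6, 19.3]
ee_rot: [0.169, 0.657, -0.164, 0.717]
force: [-7.3, -2.7, 21.4]
gripper_width: 0.382
```

Run:
```python
from h import *
go(430,184.5,19.6)
```

```text
pos [429.  183.6  19.3] t 21.15 w 0.382 F [-7.3 -2.7 21.4] delta [-0.2  1.3  0.6] yaw 62.8 tilt [ 0.0844 -0.0128] q [ 0.17  0.24  2.07 -0.04  0.75 -0.9 ]
```

Request:
{"method": "step_arm", "body": {
  "targets": [
    [0.2,[-0.4,0,0],0],
    [0.45,[0,0,0],0],
    [0.6,[0,0,0],0],
    [1,[0,0,0],0],
    [1,[-2,0,0],0],
    [1,[-8,0,0],0]
  ]
}}

```text
t: 21.75
ee_pos: [428.6, 183.8, 29.8]
ee_rot: [0.169, 0.656, -0.164, 0.717]
force: [0.3, -0.5, -0.3]
gripper_width: 0.786
```

Run:
```python
from h import *
go(374,287.5,120)
p=capture('wrist')[0];cv2.imwrite('pics/w17.png',p)
```

```text
pos [428.6 183.8  29.8] t 21.75 w 0.786 F [ 0.3 -0.5 -0.3] delta [-95.8  69.8 -88.5] yaw 62.8 tilt [ 0.0845 -0.0129] q [ 0.17  0.22  2.07 -0.04  0.78 -0.9 ]
```

View pics/w17.png

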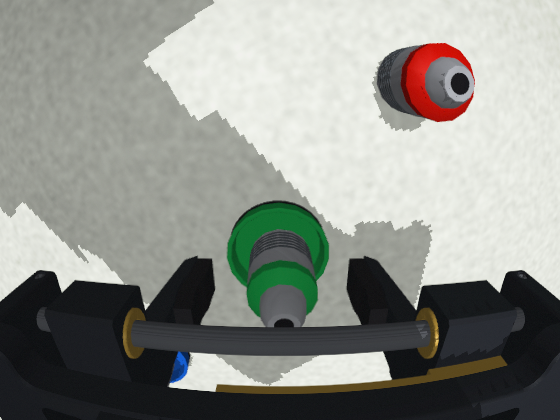

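Request:
{"method": "step_arm", "body": {
  "targets": [
    [1,[-25,0,0],0],
    [1,[-35,0,0],0],
    [1,[-25,10,-10],0],
    [1,[-5,22,-27],0],
    [1,[-3,22,-27],0],
    [1,[-2,14,-18],0],
    [1,[0,2,-4],0],
    [1,[0,0,0],0]
  ]
}}

```text
t: 22.6
ee_pos: [377.6, 290.6, 129.7]
ee_rot: [0.172, 0.653, -0.162, 0.719]
force: [-0.3, 0.1, -0.1]
gripper_width: 0.999
```

Run:
```python
from h import *
go(374,287.5,36)
c=calibration('wrist');p=capture('wrist')[0];cv2.imwrite('pics/w18.png',p)
print(landmark_of('wrist','objective_red_center'))
print(wblob(c,p,'red',275,205,40,42))
```

```text
pos [377.6 290.6 129.7] t 22.6 w 0.999 F [-0.3  0.1 -0.1] delta [93.  -7.7 -9.9] yaw 62.7 tilt [ 0.0943 -0.0089] q [ 0.44  0.05  2.   -0.06  1.01 -0.63]
[{'point': [371.2, 285.6, 26.3], 'score': 0.58}]
(942, (268, 204, 23), array([371.4, 288.1,  42. ]))
```

View pics/w18.png

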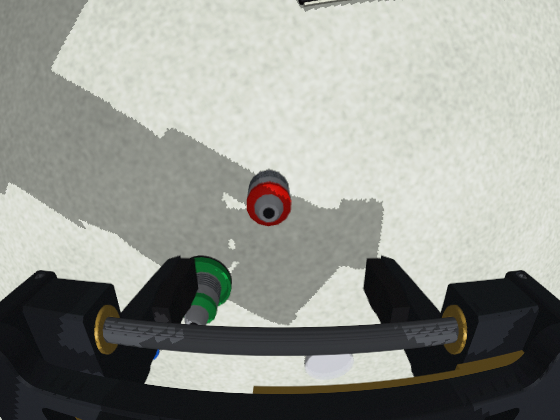

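Request:
{"method": "step_arm", "body": {
  "targets": [
    [1,[15,-2,-3],0],
    [1,[25,-2,-3],0],
    [1,[25,-2,-3],0],
    [1,[20,-1,-1],0],
    [1,[0,0,0],0]
  ]
}}

```text
t: 23.2
ee_pos: [377.7, 282.7, 41.8]
ee_rot: [0.175, 0.652, -0.165, 0.719]
force: [-0.3, -0.5, 0.3]
gripper_width: 1.002
```

Run:
```python
from h import *
go(373.5,287.3,14)
```

```text
pos [377.7 282.7  41.8] t 23.2 w 1.002 F [-0.3 -0.5  0.3] delta [27.2  1.1 -8.4] yaw 62.2 tilt [ 0.0963 -0.0101] q [ 0.42  0.2   2.05 -0.07  0.81 -0.62]
```

Request:
{"method": "step_arm", "body": {
  "targets": [
    [1,[6,1,-6],0],
    [1,[9,0,-2],0],
    [1,[8,0,0],0],
    [1,[3,0,0],0],
    [1,[0,0,0],0]
  ]
}}

```text
t: 23.7
ee_pos: [375.9, 286.7, 15.5]
ee_rot: [0.176, 0.65, -0.166, 0.72]
force: [0.2, -0.3, 0.1]
gripper_width: 1.001
```

Run:
```python
from h import *
go(373.5,287.3,14)
p=capture('wrist')[0];cv2.imwrite('pics/w19.png',p)
```

```text
pos [375.9 286.7  15.5] t 23.7 w 1.001 F [ 0.2 -0.3  0.1] delta [ 1.3 -0.7 -2.5] yaw 62.1 tilt [ 0.0993 -0.0093] q [ 0.43  0.26  2.05 -0.07  0.74 -0.6 ]
```

View pics/w19.png

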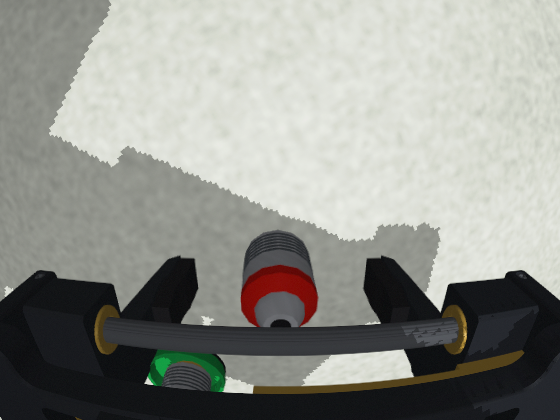

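Request:
{"method": "step_arm", "body": {
  "targets": [
    [0.2,[0.5,0,-0.5],0],
    [0.2,[0.3,0,-0.3],0],
    [0.2,[0.3,0,-0.3],0],
    [0.2,[0.3,0,-0.3],0],
    [0.2,[0.3,0,0],0],
    [0.2,[0,0,0],0],
    [0.2,[0,0,0],0],
    [0.2,[0,0,0],0]
  ]
}}

```text
t: 24.55
ee_pos: [375.6, 288.0, 15.0]
ee_rot: [0.176, 0.65, -0.165, 0.721]
force: [-0.4, 0.1, 0.1]
gripper_width: 0.381
```

Run:
```python
from h import *
go(637,-109,125)
```

```text
pos [375.6 288.   15. ] t 24.55 w 0.381 F [-0.4  0.1  0.1] delta [ -79.6 -224.3  425.9] yaw 62.1 tilt [ 0.1016 -0.0083] q [ 0.44  0.26  2.05 -0.08  0.74 -0.59]
```

Request:
{"method": "step_arm", "body": {
  "targets": [
    [0.2,[-10,0,0],0],
    [0.2,[-25,0,0],0],
    [0.2,[-35,0,0],0],
    [0.2,[-30,0,0],0],
    [0.2,[-3,-10,20],0],
    [0.2,[2,-19,36],0],
    [0.2,[2,-19,36],0],
    [0.2,[2,-19,36],0]
  ]
}}

```text
t: 25.35
ee_pos: [445.0, 169.7, 128.5]
ee_rot: [0.173, 0.651, -0.161, 0.721]
force: [0.6, -0.5, -1.7]
gripper_width: 0.378
```

Run:
```python
from h import *
go(637,-109,125)
```

```text
pos [445.  169.7 128.5] t 25.35 w 0.378 F [ 0.6 -0.5 -1.7] delta [  24.8 -159.5  297.4] yaw 62.7 tilt [ 0.1012 -0.007 ] q [ 0.13  0.03  2.02 -0.02  0.99 -0.95]
```

Request:
{"method": "step_arm", "body": {
  "targets": [
    [0.2,[3,-20,37],0],
    [0.2,[3,-20,37],0],
    [0.2,[3,-20,37],0],
    [0.2,[3,-20,37],0],
    [0.2,[3,-20,37],0],
    [0.2,[3,-20,37],0],
    [0.2,[2,-16,30],0],
    [0.2,[0,-3,6],0]
  ]
}}

```text
t: 26.15
ee_pos: [617.2, -87.0, 132.7]
ee_rot: [0.175, 0.649, -0.162, 0.723]
force: [-0.0, 0.3, -0.2]
gripper_width: 0.378
```

Run:
```python
from h import *
go(637,-109,125)
```

```text
pos [617.2 -87.  132.7] t 26.15 w 0.378 F [-0.   0.3 -0.2] delta [  9.9 -10.7  26.9] yaw 62.5 tilt [ 0.106  -0.0075] q [-0.34  0.33  1.66  0.03  1.05 -1.45]
```

Request:
{"method": "step_arm", "body": {
  "targets": [
    [0.2,[4,-7,18],0],
    [0.2,[3,-3,7],0],
    [0.2,[0,0,0],0]
  ]
}}

```text
t: 26.45
ee_pos: [634.8, -108.0, 128.0]
ee_rot: [0.176, 0.649, -0.162, 0.722]
force: [1.0, 0.2, -1.2]
gripper_width: 0.378
```

Run:
```python
from h import *
go(637,-108,36)
c=calibration('wrist');p=capture('wrist')[0];cv2.imwrite('pics/w20.png',p)
print(landmark_of('wrist','pot_red'))
print(wblob(c,p,'red',275,205,33,11))
```

```text
pos [ 634.8 -108.   128. ] t 26.45 w 0.378 F [ 1.   0.2 -1.2] delta [91.7 -3.  -6.8] yaw 62.4 tilt [ 0.104  -0.0062] q [-0.37  0.38  1.6   0.04  1.06 -1.47]
[{'point': [636.2, -106.9, -4.5], 'score': 0.9}]
(2810, (275, 204, 33), array([ 642.7, -110.6,   11. ]))
```

View pics/w20.png

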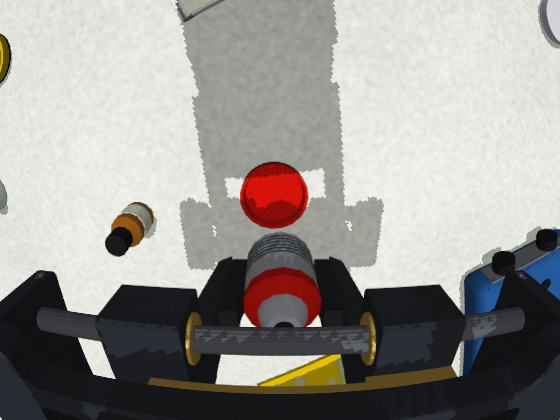

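Request:
{"method": "step_arm", "body": {
  "targets": [
    [0.2,[15,0,-1],0],
    [0.2,[25,-1,-1],0],
    [0.2,[25,-1,-1],0],
    [0.2,[23,0,-1],0],
    [0.2,[0,0,0],0]
  ]
}}

```text
t: 27.05
ee_pos: [636.8, -101.9, 35.5]
ee_rot: [0.174, 0.65, -0.16, 0.722]
force: [-1.4, -0.7, -2.4]
gripper_width: 0.377
```

Run:
```python
from h import *
go(639,-107.5,18)
p=capture('wrist')[0];cv2.imwrite('pics/w21.png',p)
```

```text
pos [ 636.8 -101.9   35.5] t 27.05 w 0.377 F [-1.4 -0.7 -2.4] delta [17.7 -4.7  2.9] yaw 62.8 tilt [ 0.1031 -0.0044] q [-0.36  0.51  1.63  0.04  0.9  -1.48]
```

View pics/w21.png

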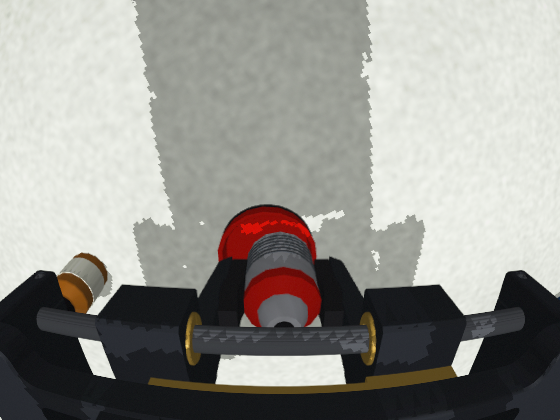

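Request:
{"method": "step_arm", "body": {
  "targets": [
    [0.2,[2,-5.5,2.5],0],
    [0.2,[5,-0.5,0],0],
    [0.2,[2,0,0],0]
  ]
}}

```text
t: 27.4
ee_pos: [639.8, -109.0, 30.8]
ee_rot: [0.173, 0.648, -0.16, 0.724]
force: [-0.9, 0.9, -1.6]
gripper_width: 0.378
```

Run:
```python
from h import *
go(639,-107.5,18)
p=capture('wrist')[0];cv2.imwrite('pics/w22.png',p)
```

```text
pos [ 639.8 -109.    30.8] t 27.4 w 0.378 F [-0.9  0.9 -1.6] delta [12.6  0.4 -2.7] yaw 62.9 tilt [ 0.1091 -0.0065] q [-0.37  0.52  1.62  0.04  0.89 -1.49]
```

View pics/w22.png

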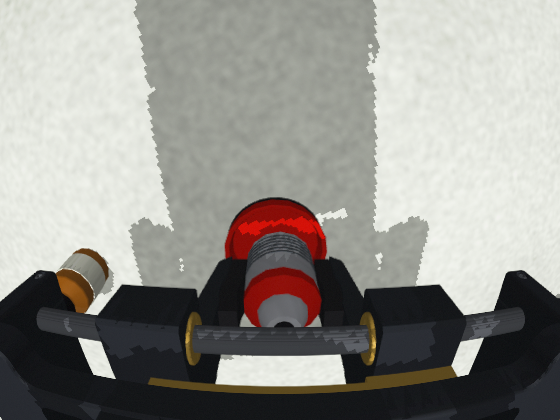

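Nearly centred (pot centre col 275 against 281); ease over and down.

Request:
{"method": "step_arm", "body": {
  "targets": [
    [0.2,[4,-1,-2.5],0],
    [0.2,[4,0,0],0],
    [0.2,[3,0,0],0],
    [0.2,[1.2,0,0],0]
  ]
}}

```text
t: 27.85
ee_pos: [639.5, -109.4, 19.1]
ee_rot: [0.173, 0.647, -0.16, 0.725]
force: [0.3, -0.0, -1.3]
gripper_width: 0.381
```

Run:
```python
from h import *
go(639,-107.5,18)
p=capture('wrist')[0];cv2.imwrite('pics/w23.png',p)
```

```text
pos [ 639.5 -109.4   19.1] t 27.85 w 0.381 F [ 0.3 -0.  -1.3] delta [ 1.   1.4 -1.4] yaw 62.8 tilt [ 0.1119 -0.0076] q [-0.37  0.54  1.63  0.04  0.87 -1.49]
```

View pics/w23.png

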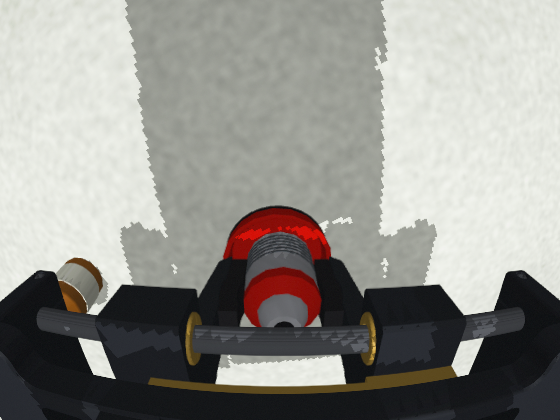

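Request:
{"method": "step_arm", "body": {
  "targets": [
    [0.2,[1.2,0,0],0],
    [0.2,[0.5,0,0],0]
  ]
}}

```text
t: 28.1
ee_pos: [640.2, -109.6, 18.0]
ee_rot: [0.173, 0.647, -0.16, 0.725]
force: [-4.1, 0.1, 6.3]
gripper_width: 0.38
```

Run:
```python
from h import *
go(639,-107.5,18)
```

```text
pos [ 640.2 -109.6   18. ] t 28.1 w 0.38 F [-4.1  0.1  6.3] delta [-0.1  1.3 -2. ] yaw 62.8 tilt [ 0.1126 -0.008 ] q [-0.37  0.54  1.63  0.04  0.86 -1.49]
```

Contact felt at the expected height; release and lift.

Request:
{"method": "step_arm", "body": {
  "targets": [
    [0.2,[0.2,0,0],0],
    [0.45,[0,0,0],0],
    [0.6,[0,0,0],0],
    [1,[0,0,0],0],
    [1,[-1,0,0],0],
    [1,[-8,0,0],0],
    [1,[-15,0,0],0],
    [1,[-30,0,0],0]
  ]
}}

```text
t: 28.9
ee_pos: [631.6, -108.3, 70.2]
ee_rot: [0.174, 0.649, -0.16, 0.723]
force: [-0.4, 0.2, 0.5]
gripper_width: 0.973
```

Request:
{"method": "step_arm", "body": {
  "targets": [
    [1,[-35,0,0],0],
    [1,[-35,0,0],0],
    [1,[-25,0,-20],0],
    [1,[-10,0,-40],0],
    [1,[-5,10,-40],0],
    [1,[-5,20,-35],0],
    [1,[-5,20,-20],0],
    [1,[0,0,0],0]
  ]
}}

```text
t: 29.7
ee_pos: [503.7, 8.7, 196.2]
ee_rot: [0.174, 0.64, -0.161, 0.731]
force: [-0.5, -0.9, 0.4]
gripper_width: 0.999
```

Run:
```python
from h import *
go(500,0,200)
for n in('top','side','wrist'):
    p=capture(n)[0]; cv2.imwrite(f'pics/{n}9.png',p)
    for k in ['red','yellow','green','blue']:
        print(n,k,[[(r['score'],np.round(r['point'])) for r in landmark_of(n,th)][:2] for th in (f'objective_{k}_center',f'pot_{k}')])
    for th in('flask_center','oil_bottle_center'):
        print(n,th,[(r['score'],np.round(r['point'])) for r in landmark_of(n,th)][:2])
    if n!='wrist': cv2.imwrite(f'pics/{n}9z.png',cv2.resize(p[130:410,80:480] if n=='side' else p[120:290,90:450],(800,560 if n=='side' else 378),interpolation=cv2.INTER_CUBIC))
```

```text
pos [503.7   8.7 196.2] t 29.7 w 0.999 F [-0.5 -0.9  0.4] delta [-4.2 -9.2  1.2] yaw 62.7 tilt [ 0.1288 -0.0135] q [-0.23 -0.03  1.92  0.02  1.11 -1.33]
top red [[(0.72, array([ 638., -107.,   32.]))], [(0.58, array([ 633., -110.,   -0.]))]]
top yellow [[(0.53, array([ 372., -291.,   32.]))], []]
top green [[(0.7, array([433., 185.,  37.]))], [(0.58, array([426., 184.,   2.]))]]
top blue [[], [(0.37, array([468.,  56.,  -1.]))]]
top flask_center [(0.72, array([ 484., -380.,   35.]))]
top oil_bottle_center [(0.65, array([ 595., -230.,   30.]))]
side red [[(0.67, array([ 640., -110.,   31.]))], [(0.73, array([470.,  56.,  36.])), (0.57, array([ 634., -109.,    1.]))]]
side yellow [[(0.93, array([ 375., -285.,   33.]))], [(0.57, array([ 371., -287.,    2.])), (0.24, array([465.,  54.,   2.]))]]
side green [[(0.71, array([466.,  54.,   2.])), (0.57, array([430., 186.,  38.]))], [(0.62, array([427., 187.,  -2.]))]]
side blue [[(0.62, array([468.,  57.,  39.]))], [(0.64, array([465.,  53.,  -1.]))]]
side flask_center [(0.65, array([ 481., -386.,   31.]))]
side oil_bottle_center [(0.96, array([ 597., -232.,   34.]))]
wrist red [[(0.78, array([ 636., -111.,   30.]))], [(0.74, array([ 637., -106.,   -3.])), (0.31, array([ 372., -285.,    0.]))]]
wrist yellow [[(0.93, array([ 373., -291.,   39.]))], []]
wrist green [[(0.91, array([427., 183.,  32.]))], [(0.91, array([428., 183.,  -1.]))]]
wrist blue [[(0.61, array([470.,  53.,  34.])), (0.55, array([ 371., -286.,   36.]))], [(0.83, array([466.,  52.,   3.]))]]
wrist flask_center []
wrist oil_bottle_center []
```

View pics/top9z.png

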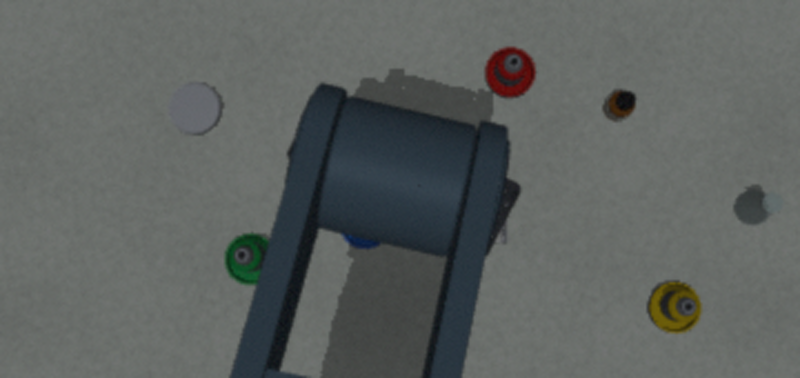

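View pics/side9z.png

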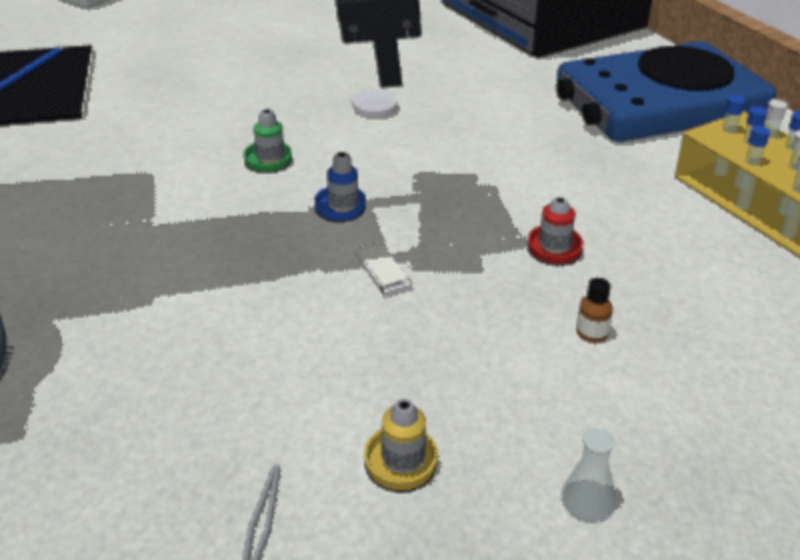

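View pics/wrist9.png

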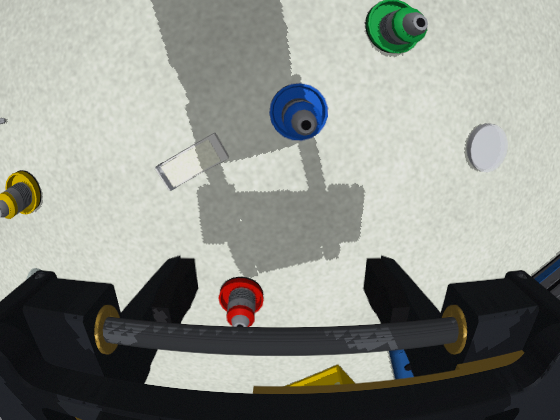

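Run:
```python
from bench import *
print(observe()['t'],observe()['qd'].round(3)); print(job_done())
```

```text
31.35 [ 0.002  0.002  0.001  0.002  0.001 -0.002]
the job is handed in; nothing more can be done
None
```

All four objectives are in the pots of their own colour, and I handed the job in at 31 s of the 117 s allowed. I placed them in the order yellow, blue, green, red.

- **Placement:** The last side and wrist pictures show each objective upright and seated inside its pot. The measured objective and pot centres mostly agree within 2–7 mm, which is about the networks' own error.
- **Flask and oil bottle:** The final readings put both within about 6 mm of their first measured positions. They stand upright, and the arm kept clear of both.
- **Arm at the end:** The gripper was open, clear of everything and at rest.

**Checks that failed or disagreed:**
- **Hidden or wrong detections:** The arm hid the blue objective from the top camera. The networks also missed the yellow pot in two views and gave a few wrong-colour matches, which I rejected against the pictures.
- **Tool tilt:** The tool drifted slowly to about 0.13 rad of tilt. Each objective's tilt changed by about 0.02 rad or less between grasp and placing, and they look upright.
- **Setting-down force:** Blue and green met the pot floor a little firmly, at about 28 N and 21 N on the wrist.

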